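# Put the clamping kit back in its tray

## Task

Put the machine clamping kit back in its red tray: the slotted strap clamp in the long rectangular nest, the step block in the shorter rectangular nest, the flanged nut in the round nest and the T-slot nut in the square nest, each right way up and flat on the floor of its nest. The plain hexagon nut without a flange and the flat plate with two round holes are not part of the kit: leave them where they lie.

Things in the scene. Friction and masses are not known exactly. Their poses are not given: they have to be found in the camera images.
- strap_clamp: Loose black steel strap clamp lying flat on the bench, 84 (x) x 36 (y) x 22 (z) mm, 0.36 kg, with one long slot (20 mm wide, 40 mm long) through its middle, fine bright serrations on top of its heel (-x end) and a thinner nose, 12 mm high, over the last 12 mm at +x. Origin: centre of the underside; x along its length, z up. Flat parallel sides to grip, 36 mm apart.
- step_block: Loose black steel step block standing on its base, 56 (x) x 36 (y) mm, seven stair steps of 8 mm rising along +x from 7 mm high to 40 mm high, 0.37 kg. Origin: centre of the underside; x along its length, z up; centre of mass about 8 mm from the origin towards +x. Flat parallel sides to grip, 36 mm apart.
- flange_nut: Loose black steel flanged nut standing on its flange: round flange 42 mm in diameter and 6 mm high, above it a hexagon 30 mm across flats up to 30 mm high, 20 mm bore, 0.15 kg. Origin: centre of the underside; z up; two of the flats face its +y and -y.
- t_nut: Loose black steel T-slot nut lying on its wide base: base 35 x 35 x 14 mm, on it a neck 35 (x) x 22 (y) mm up to 28 mm high with a dark round thread hole, 0.16 kg. Origin: centre of the underside; x along the neck, z up. Its +x and -x ends are flat over the full 28 mm height, 35 mm apart.
- plain_nut: Look-alike, not of the kit: loose plain black steel hexagon nut, 36 mm across flats (42 mm over the corners), 20 mm high, no flange, 24 mm bore. Origin: centre of the underside.
- drilled_plate: Look-alike, not of the kit: loose flat black steel plate 84 (x) x 36 (y) x 6 mm with two round 12 mm holes and no slot. Origin: centre of the underside.
- nest_long: Fixed grey insert, 112 (x) x 78 x 16 mm, one of four in a 2 x 2 block (order varies) in the red tray, whose rim is 24 mm above the bench. In its middle a nest 8 mm deep with a blue floor: a long rectangle 102 mm (along x) x 54 mm. Origin: centre of its underside, 3 mm above the bench, z up; the nest's floor is 8 mm and its rim 16 mm above the origin.
- nest_short: Fixed grey insert, 112 (x) x 78 x 16 mm, one of four in a 2 x 2 block (order varies) in the red tray, whose rim is 24 mm above the bench. In its middle a nest 8 mm deep with a blue floor: a shorter rectangle 74 mm (along x) x 54 mm. Origin: centre of its underside, 3 mm above the bench, z up; the nest's floor is 8 mm and its rim 16 mm above the origin.
- nest_round: Fixed grey insert, 112 (x) x 78 x 16 mm, one of four in a 2 x 2 block (order varies) in the red tray, whose rim is 24 mm above the bench. In its middle a nest 8 mm deep with a blue floor: a round of 60 mm diameter. Origin: centre of its underside, 3 mm above the bench, z up; the nest's floor is 8 mm and its rim 16 mm above the origin.
- nest_square: Fixed grey insert, 112 (x) x 78 x 16 mm, one of four in a 2 x 2 block (order varies) in the red tray, whose rim is 24 mm above the bench. In its middle a nest 8 mm deep with a blue floor: a square 52 x 52 mm. Origin: centre of its underside, 3 mm above the bench, z up; the nest's floor is 8 mm and its rim 16 mm above the origin.

How it is judged:
By the outcome, as a careful person would: the job done as asked, in the order asked, and still so for the second after the job is handed in, with the robot touching nothing.
It also fails if it takes over 112 s, if anything falls off the work surface, if the arm or the gripper's body presses on something with over 40 N, if the wrist force passes 120 N, or if a joint passes its speed limit or range.

## Robot

A 7-joint arm with a two-finger parallel gripper is mounted at the origin on the work surface. World frame = base frame: x ahead of the robot, y to its left, z up, the work surface at z = 0. Lengths are in mm, angles in rad, forces in N, time in s.
With the tool pointing down it reaches from about 350 to 900 mm from the base axis. Payload 7.2 kg.
Tool frame: the origin (TCP) lies at the centre of the arm's flange, where the gripper is bolted on; the fingertips stand 173 mm ahead of it and the grasp point (between the pads) lies 155 mm ahead of it; z points along the fingers, y is the direction in which the jaws open and shut (so a half turn about z gives the same grasp; the last joint's range is limited). The gripper opens to 85 mm and grips with 20 to 120 N. Pads are 22 mm wide; open, the fingers measure 114 mm over their backs; the gripper's body (76 mm by 85 mm) begins 54 mm behind the grasp point. The pads swing forward as they close: fully open they stand 13 mm farther back than shut.
Start: joints at [1.227, 0.411, -0.013, 1.596, 0.006, 1.134, -0.082], TCP at [170.184, -601.382, 404.697] pointing down, gripper open.
Joint ranges: [-2.95, 2.95], [-0.29, 1.99], [-1.47, 1.44], [0.14, 2.54], [-1.03, 4.17], [0.13, 1.85], [-2.86, 2.86]. Speed limits (rad/s): [2.39, 2.39, 3.01, 3.01, 3.14, 3.14, 3.14].

## Interface

Orientations are given as a unit quaternion [x, y, z, w].
In Python, from workcell import ctrl gives the robot as it stands.
- The arm moves only by the tool arm_command, never from a script. Its argument "increments" is a list of rows, each a list of 6 numbers: the shift along the tool's x, y, z in m, then the turn, a rotation vector about the tool's x, y, z in rad. A call has 1 to 12 rows; each row shifts and turns the pose as measured when the row begins, along the tool's axes as they then stand; what a row does not reach is not made up. A row lasts 1/8 s, in which the tool goes at most 62.5 mm and 10.7 degrees, less where a joint would pass 70% of its speed; a pose out of reach is approached as far as the arm can. A call is refused whole if a number of a shift passes 0.0625 or a number of a turn 0.188, either way. A call with a gripper value outside its range is refused whole. "fingers" is the opening, from 0 (shut) to 1 (fully open), set as the call begins (left out, the last holds). The fingers move at their own pace and stop on an object; the grip force is fixed at half the most. Time passes only in rows, so rows that do not move let the fingers close. It gives the time, the measured TCP pose, the force and the opening at its end, in the units of the state.
- ctrl.sense(): the state, without advancing time (a new reading comes with each control period).
- ctrl.grab_frame(name): name is "side" or "top" or "wrist"; returns a dict with "frame" (420x560x3 uint8, red, green, blue), "vfov" (degrees; the focal length in pixels is half the picture's height over the tangent of half this angle, whatever the lens; pixels are square), "cx", "cy" (the principal point, pixels), "extrinsics" (4x4, takes a point from world to camera coordinates). Camera axes: x right, y down, z forward; pixel columns grow to the right and rows downward; lengths in mm; the calibration is good to about 2 mm. A picture is of the moment at which its call begins. There is no depth.
- ctrl.sign_off(): hands the job in, once; it reports no verdict.
The state is a dict: "t": time; "joint_pos": joint angles; "qvel": joint speeds; "tau": joint torques, N m; "tool_pos": TCP position; "ee_rot": TCP orientation; "wrist_force": force on the tool from outside, world axes, zero at the start; "moment": the same for the moment, N m; "grip_width": finger opening in mm.
Only numpy, scipy, OpenCV 4.12 (cv2) and the standard library are available. Lean on these libraries where they do the work, as an engineer would, in place of code of your own. Each camera call takes 0.05 s, during which the arm holds its last target. There are 200 camera calls.

## Working session

There is one attempt and no reset: what is moved stays moved. The work goes in short steps, Python scripts to look and compute and a tool call to move; the robot and the scene stay as the last step left them, time stands still between calls to the robot, and variables do not carry over. Pictures are saved under pics/ and viewed, about 12 in all and at most 16, crops included, and the job is handed in when it is done.

Besides the shell and the picture viewer there is one more tool, called as name(argument=value, ...), one argument or row to a line, values as JSON. arm_command: Moves the arm, as the interface text tells. Its arguments: {"type":"object","properties":{"increments":{"type":"array","items":{"type":"array","items":{"type":"number"}}},"fingers":{"type":"number"}},"required":["increments"]}

```bash
ls; mkdir -p pics; python3 - <<'E'
from workcell import ctrl
import cv2, json
s=ctrl.sense(); print(s)
for n in ["side","top","wrist"]:
    f=ctrl.grab_frame(n); cv2.imwrite(f"pics/{n}0.png",f["frame"][:,:,::-1]); print(n,f["vfov"],f["cx"],f["cy"],f["extrinsics"])
E
```

```text
pics
{'t': 0.0, 'joint_pos': array([ 1.22678252,  0.41192409, -0.01270011,  1.59705511,  0.00560905,
        1.13429071, -0.08221182]), 'qvel': array([-1.04991655e-03,  2.87472551e-04, -1.79494906e-04,  1.22622380e-03,
        2.02479570e-03,  1.81547572e-03,  6.10333152e-05]), 'tau': array([-1.17459849e-04, -6.00620556e+01,  6.81835245e-01, -2.99407303e+01,
        1.37366532e-02,  1.06502793e-02,  2.55032108e-05]), 'tool_pos': array([ 170.11918301, -601.17789541,  403.83330289]), 'ee_rot': array([ 9.90505173e-01,  1.37473010e-01, -1.76555911e-04, -8.01596046e-04]), 'wrist_force': array([ 0.13956437, -0.58162797, -0.34889653]), 'moment': array([ 0.01533073,  0.02380806, -0.00721296]), 'grip_width': 85.50894177651732}
side 45.77490355465671 275.154099706577 210.14127400473524 [[-8.04700722e-01 -5.93535267e-01 -1.31390429e-02  4.20854451e+02]
 [-3.44974827e-01  4.85491091e-01 -8.03299925e-01  2.23940332e+02]
 [ 4.83165724e-01 -6.41883391e-01 -5.95429758e-01  8.55106979e+02]
 [ 0.00000000e+00  0.00000000e+00  0.00000000e+00  1.00000000e+00]]
top 53.19688371316307 272.6135714461394 208.46561223777343 [[ 3.69115363e-03 -9.99974444e-01 -6.12262483e-03 -6.33118145e+00]
 [-9.90735321e-01 -2.82571360e-03 -1.35777532e-01  5.47936104e+02]
 [ 1.35756762e-01  6.56707641e-03 -9.90720432e-01  7.59441041e+02]
 [ 0.00000000e+00  0.00000000e+00  0.00000000e+00  1.00000000e+00]]
wrist 59.255844878639586 277.51635015918623 210.2164587561684 [[ 2.70719423e-01 -9.62656378e-01 -1.92132860e-03 -6.23422596e+02]
 [-9.23468600e-01 -2.60261627e-01  2.81903582e-01 -3.56993293e+01]
 [-2.71876330e-01 -7.45424884e-02 -9.59440816e-01  3.80281807e+02]
 [ 0.00000000e+00  0.00000000e+00  0.00000000e+00  1.00000000e+00]]
```

View pics/top0.png

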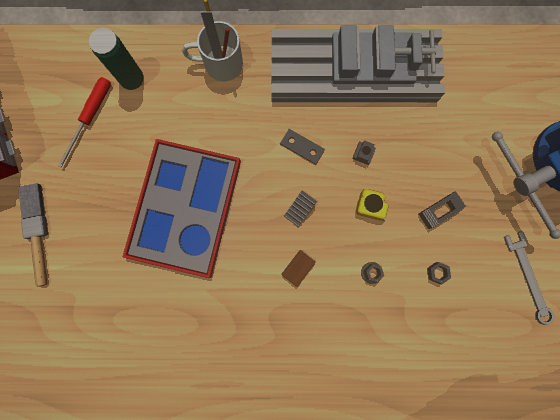

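View pics/side0.png

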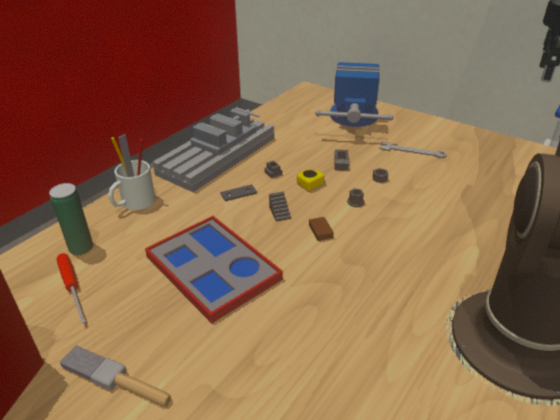

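The top view shows the strap clamp at about (441,210), T-nut (364,152), step block (300,208), drilled plate (302,146) and the two nuts at (373,272) and (439,272). The tray is around (182,208). In the side view the taller nut, at (356,197), is the flanged one, so in the top view it is (373,272). Next I'll measure coarse positions.

```bash
cat > h.py <<'E'
import numpy as np, cv2
from workcell import ctrl
from scipy.spatial.transform import Rotation as Ro
def grab(n,save=None):
    f=ctrl.grab_frame(n); im=np.ascontiguousarray(f["frame"][:,:,::-1])
    if save: cv2.imwrite(f"pics/{save}.png",im)
    return f,im
def ray(f,uv,z):
    """pixels -> world points on plane z"""
    uv=np.atleast_2d(uv).astype(float); E=f["extrinsics"]; R,t=E[:3,:3],E[:3,3]
    fl=210/np.tan(np.radians(f["vfov"]/2)); C=-R.T@t
    d=np.c_[(uv[:,0]-f["cx"])/fl,(uv[:,1]-f["cy"])/fl,np.ones(len(uv))]@R
    return C+d*((z-C[2])/d[:,2])[:,None]
def proj(f,P):
    E=f["extrinsics"]; p=np.atleast_2d(P)@E[:3,:3].T+E[:3,3]; fl=210/np.tan(np.radians(f["vfov"]/2))
    return np.c_[p[:,0]/p[:,2]*fl+f["cx"],p[:,1]/p[:,2]*fl+f["cy"]]
def mask(im,kind):
    h=cv2.cvtColor(im,cv2.COLOR_BGR2HSV); H,S,V=cv2.split(h)
    m={"blue":(H>105)&(H<130)&(S>110)&(V>60),"dark":(V<105)&(S<90)}[kind]
    return m.astype(np.uint8)*255
def blobs(m,amin):
    m=cv2.morphologyEx(m,cv2.MORPH_CLOSE,np.ones((5,5)))
    return [c for c in cv2.findContours(m,cv2.RETR_EXTERNAL,cv2.CHAIN_APPROX_NONE)[0] if cv2.contourArea(c)>amin]
def rect(f,c,z):
    """centre, sides, yaw (deg, of the long side) of min-area rectangle on plane z"""
    P=ray(f,c[:,0],z)[:,:2].astype(np.float32); (x,y),(w,h),a=cv2.minAreaRect(P)
    if w<h: w,h,a=h,w,a+90
    return np.round([x,y,w,h,(a+90)%180-90],1)
def st():
    s=ctrl.sense(); R=Ro.from_quat(s["ee_rot"]).as_matrix()
    return s,R
def to(xyz,yaw):
    """shift (m, tool axes) and turn (rotvec, tool) to TCP xyz, tool down with tool-x at yaw deg"""
    s,R=st(); c,n=np.cos(np.radians(yaw)),np.sin(np.radians(yaw))
    G=np.array([[c,n,0],[n,-c,0],[0,0,-1]])
    print("shift",np.round(R.T@(np.array(xyz)-s["tool_pos"])/1000,4),"turn",np.round(Ro.from_matrix(R.T@G).as_rotvec(),3),"t",round(s["t"],2),"pos",s["tool_pos"].round(1),"yaw",np.degrees(np.arctan2(R[1,0],R[0,0])).round(1),"j",s["joint_pos"].round(2),"grip",round(s["grip_width"],1))
E
python3 - <<'E'
from h import *
f,im=grab("top")
for c in blobs(mask(im,"blue"),300):
    x,y,w,h=cv2.boundingRect(c)
    if x<260: print("blue",x+w//2,y+h//2,rect(f,c,11),cv2.contourArea(c))
for c in blobs(mask(im,"dark"),100):
    x,y,w,h=cv2.boundingRect(c)
    if 270<x<470 and 120<y<300: print("dark",x+w//2,y+h//2,rect(f,c,15))
g,w=grab("wrist","w0")
s,R=st(); E=g["extrinsics"]; C=-E[:3,:3].T@E[:3,3]
print("cam in tool",R.T@(C-s["tool_pos"]),"axis",R.T@E[2,:3], "right",R.T@E[0,:3])
E
```

```text
blue 195 240 [490.3 147.4  57.1  55.8 -44.2] 656.0
blue 156 231 [507.9 223.8  72.9  51.7 -13.2] 923.5
blue 171 176 [617.3 198.2  50.5  49.6 -13.1] 574.0
blue 209 185 [599.2 121.9 100.6  52.3 -13.2] 1237.0
dark 440 273 [ 428.6 -324.8   39.8   36.4    5.5]
dark 373 273 [ 428.2 -194.1   39.6   39.1  -71.7]
dark 444 210 [ 550.4 -337.3   79.5   36.5  -58.1]
dark 300 209 [552.  -57.7  61.9  36.4 -36.4]
dark 365 152 [ 667.4 -187.1   40.1   34.5  -22.3]
dark 302 146 [677.  -62.4  82.5  36.   59.6]
cam in tool [71.94388085 -0.54543233 30.33872071] axis [-0.281816   -0.00119183  0.95946773] right [-1.69892185e-03  9.99998281e-01  7.43169436e-04]
```

```bash
python3 -c "
from h import *
to([550,-337,300],-58)"
```

```text
shift [ 0.4375 -0.1508  0.1044] turn [-1.000e-03  1.000e-03  1.288e+00] t 0.25 pos [ 170.2 -601.3  404.3] yaw 15.8 j [ 1.23  0.41 -0.01  1.6   0.01  1.13 -0.08] grip 85.8
```

arm_command(
  increments=[
    [0.044, -0.015, 0.0104, 0, 0, 0],
    [0.044, -0.015, 0.0104, 0, 0, 0],
    [0.044, -0.015, 0.0104, 0, 0, 0],
    [0.044, -0.015, 0.0104, 0, 0, 0],
    [0.044, -0.015, 0.0104, 0, 0, 0],
    [0.044, -0.015, 0.0104, 0, 0, 0],
    [0.044, -0.015, 0.0104, 0, 0, 0],
    [0.044, -0.015, 0.0104, 0, 0, 0],
    [0.044, -0.015, 0.0104, 0, 0, 0],
    [0.044, -0.015, 0.0104, 0, 0, 0],
    [0, 0, 0, 0, 0, 0.184],
    [0, 0, 0, 0, 0, 0.184],
  ],
  fingers=1,
)

```text
t: 1.75
tool_pos: [564.3, -330.0, 294.4]
ee_rot: [0.999, -0.052, -0.001, -0.0]
wrist_force: [-0.3, -0.3, -0.2]
grip_width: 85.1
```

arm_command(
  increments=[
    [0, 0, 0, 0, 0, 0.184],
    [0, 0, 0, 0, 0, 0.184],
    [0, 0, 0, 0, 0, 0.184],
    [0, 0, 0, 0, 0, 0.184],
    [0, 0, 0, 0, 0, 0.184],
    [0, 0, 0, 0, 0, 0],
  ],
)

```text
t: 2.5
tool_pos: [564.8, -328.7, 293.0]
ee_rot: [0.867, -0.498, -0.002, 0.0]
wrist_force: [1.2, 0.2, -0.6]
grip_width: 85.9
```

```bash
python3 -c "
from h import *
to([550,-337,300],-58)"
```

```text
shift [-0.0003  0.017  -0.007 ] turn [ 0.002  0.003 -0.03 ] t 2.5 pos [ 564.8 -328.7  293. ] yaw -59.7 j [ 0.32  0.57  0.19  1.64 -0.13  0.95 -2.06] grip 85.9
```

```bash
python3 - <<'E'
from h import *
f,im=grab("wrist","w1")
for c in blobs(mask(im,"dark"),400): print(cv2.boundingRect(c),rect(f,c,22))
E
```

```text
(168, 346, 47, 39) [ 559.4 -185.9   35.9   35.2   30.1]
(0, 264, 560, 156) [ 507.7 -235.1  457.   138.    30.1]
(272, 145, 55, 123) [ 552.2 -336.2   86.1   35.9  -58.9]
(473, 33, 50, 52) [ 503.7 -479.6   29.4   26.9   79.4]
```

View pics/w1.png

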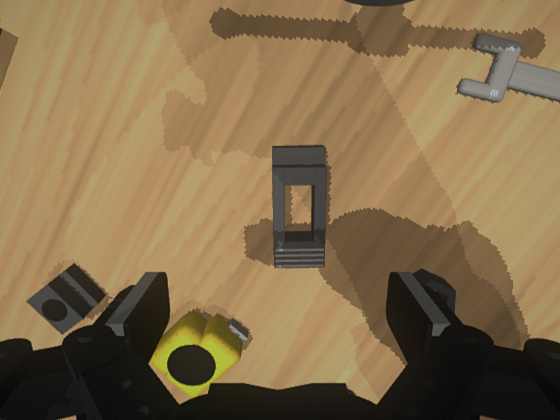

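The close view shows the clamp at (299,206), nose towards the image top (tool +x), and nothing in the way of the fingers.

```bash
python3 -c "
from h import *
to([552,-336,181],-59)"
```

```text
shift [0.0002 0.0145 0.112 ] turn [ 0.002  0.003 -0.01 ] t 2.55 pos [ 564.8 -328.7  293. ] yaw -59.6 j [ 0.32  0.57  0.19  1.64 -0.13  0.95 -2.05] grip 85.6
```

arm_command(
  increments=[
    [0, 0.0145, 0.03, 0.002, 0.003, 0.01],
    [0, 0, 0.03, 0, 0, 0],
    [0, 0, 0.03, 0, 0, 0],
    [0, 0, 0.01, 0, 0, 0],
    [0, 0, 0, 0, 0, 0],
  ],
  fingers=0.75,
)

```text
t: 3.18
tool_pos: [552.7, -336.7, 191.8]
ee_rot: [0.87, -0.493, 0.001, -0.001]
wrist_force: [0.4, -1.2, 0.1]
grip_width: 64.3
```

```bash
python3 -c "
from h import *
to([552,-336,181],-59)"
```

```text
shift [-0.0009  0.0002  0.0108] turn [-0.002 -0.002 -0.001] t 3.17 pos [ 552.7 -336.7  191.8] yaw -59.1 j [ 0.36  0.68  0.16  1.72 -0.15  0.75 -2.01] grip 64.3
```

arm_command(
  increments=[
    [0, 0, 0.009, 0, 0, 0],
    [0, 0, 0.0, 0, 0, 0],
  ],
)

```text
t: 3.42
tool_pos: [553.4, -337.1, 184.2]
ee_rot: [0.87, -0.492, 0.003, -0.001]
wrist_force: [0.2, -0.2, 0.0]
grip_width: 63.6
```

arm_command(
  increments=[
    [0, 0, 0, 0, 0, 0],
    [0, 0, 0, 0, 0, 0],
    [0, 0, 0, 0, 0, 0],
    [0, 0, 0, 0, 0, 0],
    [0, 0, 0, 0, 0, 0],
    [0, 0, 0, 0, 0, 0],
  ],
  fingers=0,
)

```text
t: 4.18
tool_pos: [553.6, -337.2, 185.5]
ee_rot: [0.871, -0.492, 0.003, -0.001]
wrist_force: [-0.7, -0.2, -1.2]
grip_width: 34.2
```

```bash
python3 - <<'E'
from h import *
to([552,-336,181],-59)
f,im=grab("side"); g,w=grab("wrist")
u=proj(f,[[552,-336,20]])[0].astype(int); print(u)
a=cv2.resize(im[max(0,u[1]-70):u[1]+50,u[0]-80:u[0]+80],None,fx=3.5,fy=3.5)
cv2.imwrite("pics/a1.png",a); cv2.imwrite("pics/w2.png",w)
E
```

```text
shift [-0.0019  0.0008  0.0045] turn [-0.004 -0.005  0.001] t 4.17 pos [ 553.6 -337.2  185.5] yaw -59.0 j [ 0.36  0.69  0.16  1.72 -0.15  0.73 -2.  ] grip 34.2
[341 155]
```

View pics/a1.png

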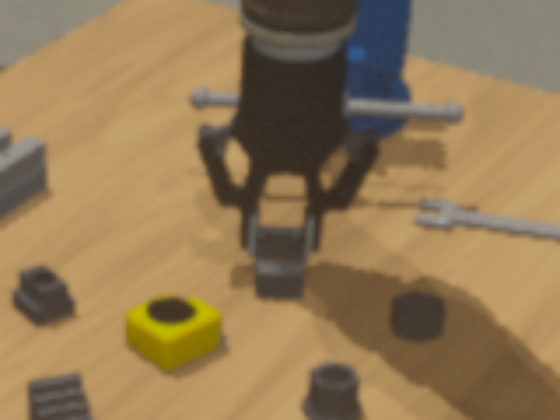

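The jaws hold the clamp centrally, but high (TCP 185.5), so I'll regrip about 5 mm lower.

arm_command(
  increments=[
    [0, 0, 0, 0, 0, 0],
    [0, 0, 0, 0, 0, 0],
    [0, 0.001, 0.006, -0.004, -0.005, 0],
    [0, 0, 0.001, 0, 0, 0],
  ],
  fingers=0.6,
)

```text
t: 4.78
tool_pos: [553.1, -337.9, 178.6]
ee_rot: [0.871, -0.492, 0.001, -0.0]
wrist_force: [-1.0, -0.4, 0.4]
grip_width: 51.1
```

arm_command(
  increments=[
    [0, 0, 0.001, 0, 0, 0],
    [0, 0, 0, 0, 0, 0],
    [0, 0, 0, 0, 0, 0],
    [0, 0, 0, 0, 0, 0],
    [0, 0, 0, 0, 0, 0],
  ],
  fingers=0,
)

```text
t: 5.4
tool_pos: [553.3, -338.0, 177.9]
ee_rot: [0.871, -0.492, 0.001, -0.0]
wrist_force: [-0.8, -0.4, 0.0]
grip_width: 34.6
```

arm_command(
  increments=[
    [0, 0, -0.01, 0, 0, 0],
    [0, 0, -0.03, 0, 0, 0],
    [0, 0, -0.03, 0, 0, 0],
    [0, 0, -0.03, 0, 0, 0],
    [0, 0, 0, 0, 0, 0],
  ],
)

```text
t: 6.02
tool_pos: [552.1, -337.3, 279.8]
ee_rot: [0.871, -0.492, -0.002, -0.0]
wrist_force: [-0.2, -0.4, -3.3]
grip_width: 34.4
```

```bash
python3 - <<'E'
from h import *
to([599,122,280],-13.2)
f,im=grab("wrist","w3")
E
```

```text
shift [-0.3694 -0.277   0.0005] turn [ 0.     0.003 -0.799] t 6.03 pos [ 552.1 -337.3  279.8] yaw -59.0 j [ 0.34  0.57  0.19  1.67 -0.13  0.91 -2.02] grip 34.4
```

View pics/w3.png

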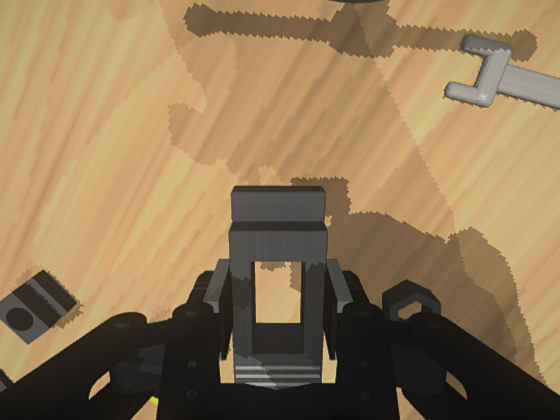

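The clamp is held between the pads, level, nose forward. I'll move it over the long nest.

arm_command(
  increments=[
    [-0.02, -0.015, 0, 0, 0, 0],
    [-0.04, -0.03, 0, 0, 0, 0],
    [-0.04, -0.03, 0, 0, 0, 0],
    [-0.04, -0.03, 0, 0, 0, 0],
    [-0.04, -0.03, 0, 0, 0, 0],
    [-0.04, -0.03, 0, 0, 0, 0],
    [-0.04, -0.03, 0, 0, 0, 0],
    [-0.04, -0.03, 0, 0, 0, 0],
    [-0.04, -0.03, 0, 0, 0, 0],
    [-0.02, -0.015, 0, 0, 0, 0],
    [0, 0, 0, 0, 0, -0.15],
    [0, 0, 0, 0, 0, -0.15],
  ],
)

```text
t: 7.58
tool_pos: [590.4, 126.8, 256.8]
ee_rot: [0.936, -0.352, -0.018, 0.006]
wrist_force: [0.4, -0.7, -4.0]
grip_width: 34.5
```

arm_command(
  increments=[
    [0, 0, 0, 0, 0, -0.15],
    [0, 0, 0, 0, 0, -0.15],
    [0, 0, 0, 0, 0, -0.15],
    [0, 0, 0, 0, 0, 0],
  ],
)

```text
t: 8.07
tool_pos: [587.3, 126.9, 249.1]
ee_rot: [0.992, -0.127, -0.024, 0.003]
wrist_force: [0.0, -0.3, -3.5]
grip_width: 34.5
```

```bash
python3 - <<'E'
from h import *
to([599+2.3,122-.5,230],-13.2)
f,im=grab("wrist","w4")
for c in blobs(mask(im,"blue"),400): print(cv2.boundingRect(c),rect(f,c,11))
E
```

```text
shift [0.0158 0.0014 0.0184] turn [ 0.012  0.047 -0.024] t 8.07 pos [587.3 126.9 249.1] yaw -14.6 j [-0.24  0.55 -0.06  1.78  0.02  0.86 -2.14] grip 34.5
(86, 147, 100, 88) [617.5 199.6  50.8  50.3 -13.2]
(223, 95, 100, 112) [619.3 118.   60.9  53.3 -13.3]
```

View pics/w4.png

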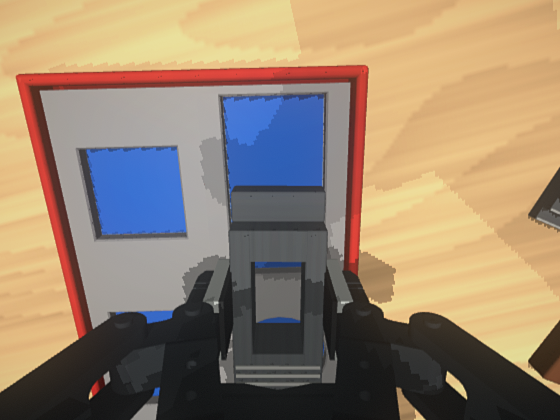

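The clamp is over the long nest, and the blue edges agree with the top-view estimate to within 1.5 mm.

arm_command(
  increments=[
    [0, 0, 0, 0.012, 0.047, -0.024],
    [0.012, 0.0014, 0.01, 0, 0, 0],
    [0.004, 0, 0.01, 0, 0, 0],
    [0, 0, 0, 0, 0, 0],
  ],
)

```text
t: 8.62
tool_pos: [602.9, 121.0, 225.1]
ee_rot: [0.993, -0.121, -0.002, 0.001]
wrist_force: [-0.8, 0.1, -3.2]
grip_width: 34.5
```

```bash
python3 - <<'E'
from h import *
to([601.5,122,192],-13.2)
E
```

```text
shift [-0.0015 -0.0007  0.0331] turn [ 0.003  0.004 -0.012] t 8.62 pos [602.9 121.  225.1] yaw -13.9 j [-0.24  0.59 -0.05  1.77  0.04  0.78 -2.13] grip 34.5
```

arm_command(
  increments=[
    [-0.001, -0.001, 0.015, 0.003, 0.004, -0.012],
    [0, 0, 0.012, 0, 0, 0],
    [0, 0, 0.006, 0, 0, 0],
    [0, 0, 0, 0, 0, 0],
  ],
)

```text
t: 9.12
tool_pos: [601.8, 122.5, 189.1]
ee_rot: [0.993, -0.115, -0.001, -0.0]
wrist_force: [-0.2, 0.6, -3.2]
grip_width: 34.6
```

```bash
python3 - <<'E'
from h import *
to([601.5,122,190],-13.2)
E
```

```text
shift [-0.0002  0.0005 -0.0009] turn [-0.     0.002  0.001] t 9.12 pos [601.8 122.5 189.1] yaw -13.2 j [-0.24  0.64 -0.06  1.79  0.05  0.71 -2.12] grip 34.6
```

arm_command(
  increments=[
    [0, 0, 0, 0, 0, 0],
    [0, 0, 0, 0, 0, 0],
    [0, 0, 0, 0, 0, 0],
  ],
  fingers=0.58,
)

```text
t: 9.5
tool_pos: [601.6, 121.5, 188.5]
ee_rot: [0.993, -0.115, -0.001, 0.001]
wrist_force: [1.0, -1.2, -8.3]
grip_width: 44.5
```

arm_command(
  increments=[
    [0, 0, -0.01, 0, 0, 0],
    [0, 0, -0.03, 0, 0, 0],
    [0, 0, -0.03, 0, 0, 0],
    [0, 0, -0.03, 0, 0, 0],
    [0, 0, 0, 0, 0, 0],
  ],
)

```text
t: 10.12
tool_pos: [603.1, 123.5, 297.4]
ee_rot: [0.993, -0.115, 0.002, -0.002]
wrist_force: [0.0, -0.1, -0.6]
grip_width: 49.8
```

```bash
python3 - <<'E'
from h import *
to([552,-58,300],-36.4)
f,im=grab("wrist","w5")
E
```

```text
shift [-0.0084  0.1883 -0.0034] turn [-0.005 -0.003  0.406] t 10.12 pos [603.1 123.5 297.4] yaw -13.2 j [-0.24  0.5  -0.06  1.73  0.03  0.91 -2.11] grip 49.8
```

View pics/w5.png

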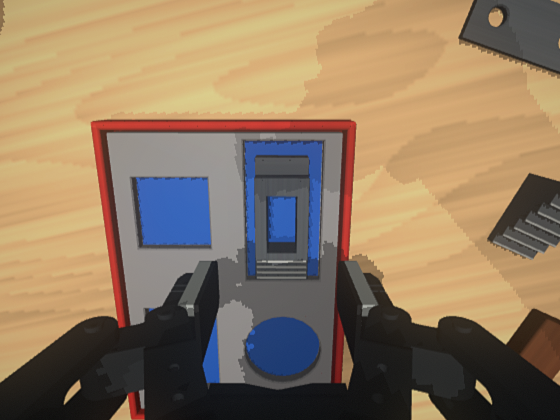

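The clamp lies in the long nest at (282,217). I'll check its heel margin numerically and go to the step block.

arm_command(
  increments=[
    [0, 0.03, 0, 0, 0, 0],
    [-0.004, 0.045, 0, 0, 0, 0],
    [-0.004, 0.045, 0, 0, 0, 0],
    [0, 0.045, 0, 0, 0, 0],
    [0, 0.02, 0, 0, 0, 0.1],
    [0, 0, 0, 0, 0, 0.15],
    [0, 0, 0, 0, 0, 0.15],
    [0, 0, 0, 0, 0, 0],
  ],
  fingers=1,
)

```text
t: 11.18
tool_pos: [549.7, -59.2, 293.0]
ee_rot: [0.949, -0.314, -0.0, -0.002]
wrist_force: [0.2, -0.1, -0.2]
grip_width: 85.4
```

```bash
python3 - <<'E'
from h import *
f,im=grab("wrist","w6")
for c in blobs(mask(im,"dark"),400): print(cv2.boundingRect(c),rect(f,c,0),rect(f,c,22))
to([552,-58,300],-36.4)
g,t=grab("top","t1")
cv2.imwrite("pics/t1c.png",np.vstack([cv2.resize(im[60:360,100:460],None,fx=1.5,fy=1.5)[:, :540],cv2.resize(t[135:285,118:253],None,fx=4,fy=4)[:150*4, :540]])[:1050])
m=cv2.imread("pics/t1c.png"); cv2.imwrite("pics/t1c.png",cv2.resize(m,None,fx=.57,fy=.57)); cv2.imwrite("pics/t1c.png",np.hstack([cv2.resize(im[90:330,120:440],(480,360)),cv2.resize(t[140:275,130:245],(310,360),interpolation=cv2.INTER_CUBIC)]))
E
```

```text
(0, 239, 560, 181) [458.7  10.8 498.3 171.9  53.6] [471.2   1.4 456.6 157.5  53.6]
(497, 197, 63, 64) [ 420.4 -195.2   53.5   45.4  -24.5] [ 436.  -187.3   49.1   41.6  -24.5]
(246, 166, 58, 75) [550.7 -54.7  56.7  41.5 -36.6] [555.5 -58.6  51.9  38.  -36.6]
(91, 5, 140, 75) [682.5 -60.9  86.5  37.1  59.3] [676.2 -64.3  79.3  34.   59.3]
shift [ 0.0012 -0.0022 -0.007 ] turn [-0.004  0.002 -0.001] t 11.22 pos [549.7 -59.1 293. ] yaw -36.4 j [-0.02  0.41  0.06  1.89 -0.04  0.84 -2.15] grip 85.6
```

View pics/t1c.png

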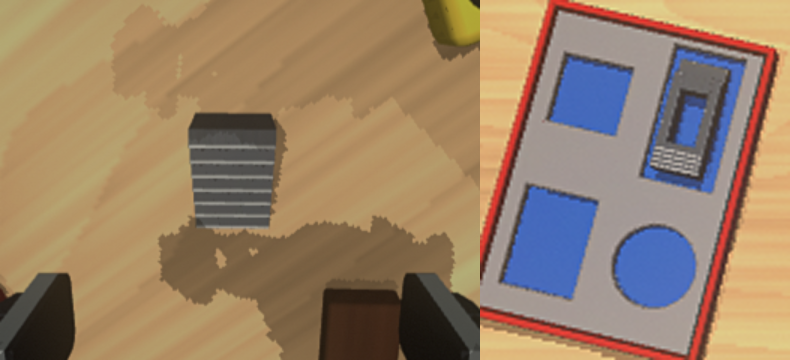

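The top crop shows the clamp flat in its nest with blue margin all round. The step block's high end faces the image top (tool +x), and the block is centred at about (275,203).

arm_command(
  increments=[
    [0.006, -0.003, 0.03, 0, 0, 0],
    [0, 0, 0.03, 0, 0, 0],
    [0, 0, 0.03, 0, 0, 0],
    [0, 0, 0.005, 0, 0, 0],
    [0, 0, 0, 0, 0, 0],
  ],
  fingers=0.75,
)

```text
t: 11.9
tool_pos: [557.8, -58.3, 196.8]
ee_rot: [0.952, -0.305, 0.001, -0.004]
wrist_force: [0.1, 0.1, -0.1]
grip_width: 64.0
```

```bash
python3 - <<'E'
from h import *
to([550+7,-56-5,180],-36.5)
E
```

```text
shift [0.0009 0.0028 0.0167] turn [-0.007  0.001  0.017] t 11.9 pos [557.8 -58.3 196.8] yaw -35.5 j [-0.01  0.56  0.04  1.93 -0.05  0.64 -2.13] grip 64.0
```

arm_command(
  increments=[
    [0.001, 0.002, 0.012, -0.007, 0.001, 0.015],
    [0, 0, 0.004, 0, 0, 0],
    [0, 0, 0, 0, 0, 0],
  ],
)

```text
t: 12.28
tool_pos: [558.5, -60.6, 182.0]
ee_rot: [0.95, -0.312, 0.002, -0.0]
wrist_force: [-0.3, -0.4, 0.3]
grip_width: 63.9
```

arm_command(
  increments=[
    [0, 0, 0, 0, 0, 0],
    [0, 0, 0, 0, 0, 0],
    [0, 0, 0, 0, 0, 0],
    [0, 0, 0, 0, 0, 0],
    [0, 0, 0, 0, 0, 0],
    [0, 0, 0, 0, 0, 0],
  ],
  fingers=0,
)

```text
t: 13.02
tool_pos: [558.6, -60.6, 182.7]
ee_rot: [0.95, -0.312, 0.002, -0.001]
wrist_force: [-0.4, -0.5, -0.4]
grip_width: 35.3
```

```bash
python3 - <<'E'
from h import *
to([556.4,-60.4,180],-36.5)
E
```

```text
shift [-0.002   0.0011  0.0027] turn [-0.002 -0.004  0.002] t 13.03 pos [558.6 -60.6 182.7] yaw -36.4 j [-0.01  0.59  0.05  1.94 -0.05  0.61 -2.14] grip 35.3
```

arm_command(
  increments=[
    [0, 0, -0.01, 0, 0, 0],
    [0, 0, -0.03, 0, 0, 0],
    [0, 0, -0.03, 0, 0, 0],
    [0, 0, -0.02, 0, 0, 0],
    [0, 0, 0, 0, 0, 0],
  ],
)

```text
t: 13.65
tool_pos: [557.3, -60.6, 276.1]
ee_rot: [0.95, -0.312, 0.001, -0.0]
wrist_force: [-0.7, 0.1, -3.8]
grip_width: 34.6
```

```bash
python3 - <<'E'
from h import *
to([508+9.7,224-2.3,260],-13.2)
f,im=grab("wrist","w7")
E
```

```text
shift [-0.1994 -0.2037  0.016 ] turn [-0.001 -0.002 -0.405] t 13.65 pos [557.3 -60.6 276.1] yaw -36.4 j [-0.03  0.45  0.06  1.89 -0.04  0.81 -2.15] grip 34.6
```

View pics/w7.png

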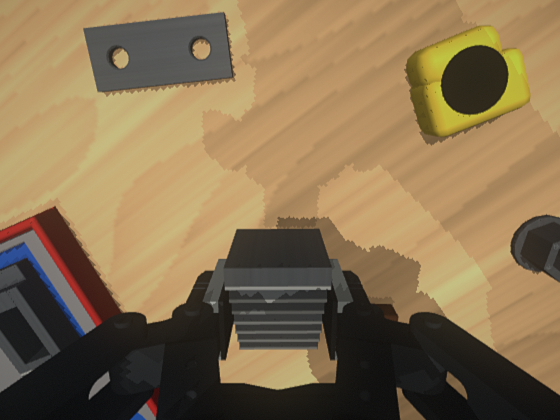

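The block is held level; the front-face edges at v=230 and 268 match the predicted 230 and 270.

arm_command(
  increments=[
    [-0.018, -0.018, 0, 0, 0, 0],
    [-0.033, -0.034, 0, 0, 0, 0],
    [-0.033, -0.034, 0, 0, 0, 0],
    [-0.033, -0.034, 0, 0, 0, 0],
    [-0.033, -0.034, 0, 0, 0, 0],
    [-0.033, -0.034, 0, 0, 0, 0],
    [-0.014, -0.014, 0, 0, 0, 0],
    [0, 0, 0, 0, 0, -0.13],
    [0, 0, 0, 0, 0, -0.13],
    [0, 0, 0, 0, 0, -0.14],
    [0, 0, 0, 0, 0, 0],
  ],
)

```text
t: 15.08
tool_pos: [511.9, 227.0, 260.5]
ee_rot: [0.994, -0.112, -0.009, 0.005]
wrist_force: [0.9, -1.2, -4.4]
grip_width: 34.4
```

```bash
python3 - <<'E'
from h import *
to([508+9.7,224-2.3,230],-13.2)
f,im=grab("wrist","w8")
for c in blobs(mask(im,"blue"),400): print(cv2.boundingRect(c),rect(f,c,11))
E
```

```text
shift [0.0074 0.0035 0.0304] turn [0.012 0.018 0.006] t 15.07 pos [511.9 227.  260.5] yaw -12.9 j [-0.43  0.48 -0.09  1.88  0.06  0.81 -2.35] grip 34.4
(360, 174, 93, 89) [489.6 147.4  57.7  57.6  85.8]
(236, 162, 90, 74) [520.4 221.1  53.2  46.5  76.8]
(417, 0, 31, 64) [593.3 120.6  31.1  12.9 -13.3]
(374, 0, 91, 118) [579.7 126.1  59.8  52.  -13. ]
(234, 0, 97, 71) [609.9 200.   51.2  34.5  76.5]
```

arm_command(
  increments=[
    [0, 0, 0, 0.012, 0.018, 0],
    [0.007, 0.003, 0.02, 0, 0, 0],
    [0, 0, 0.015, 0, 0, 0],
    [0, 0, 0, 0, 0, 0],
  ],
)

```text
t: 15.62
tool_pos: [517.7, 222.4, 223.8]
ee_rot: [0.993, -0.116, 0.001, -0.001]
wrist_force: [0.6, 0.5, -2.2]
grip_width: 34.9
```

```bash
python3 - <<'E'
from h import *
to([508+9.7,224-2.3,194],-13.2)
E
```

```text
shift [0.0001 0.0007 0.0298] turn [-0.001 -0.002 -0.003] t 15.62 pos [517.7 222.4 223.8] yaw -13.4 j [-0.43  0.53 -0.08  1.91  0.07  0.71 -2.36] grip 34.9
```

arm_command(
  increments=[
    [0, 0.001, 0.014, 0, 0, 0],
    [0, 0, 0.011, 0, 0, 0],
    [0, 0, 0.004, 0, 0, 0],
    [0, 0, 0, 0, 0, 0],
  ],
)

```text
t: 16.12
tool_pos: [517.7, 222.1, 193.7]
ee_rot: [0.993, -0.117, 0.002, -0.001]
wrist_force: [-0.4, -0.5, 1.3]
grip_width: 35.0
```

```bash
python3 - <<'E'
from h import *
to([508+9.7,224-2.3,194],-13.2)
E
```

```text
shift [ 0.0001  0.0004 -0.0003] turn [-0.002 -0.003 -0.003] t 16.12 pos [517.7 222.1 193.7] yaw -13.4 j [-0.43  0.57 -0.08  1.92  0.07  0.64 -2.36] grip 35.0
```

arm_command(
  increments=[
    [0, 0, 0, 0, 0, 0],
    [0, 0, 0, 0, 0, 0],
    [0, 0, 0, 0, 0, 0],
  ],
  fingers=0.58,
)

```text
t: 16.5
tool_pos: [518.5, 222.5, 195.0]
ee_rot: [0.993, -0.117, 0.003, -0.002]
wrist_force: [-0.8, -0.3, -0.7]
grip_width: 49.7
```

arm_command(
  increments=[
    [0, 0, -0.01, 0, 0, 0],
    [0, 0, -0.03, 0, 0, 0],
    [0, 0, -0.03, 0, 0, 0],
    [0, 0, -0.03, 0, 0, 0],
    [0, 0, 0, 0, 0, 0],
  ],
)

```text
t: 17.12
tool_pos: [518.0, 222.3, 301.1]
ee_rot: [0.993, -0.117, 0.004, -0.003]
wrist_force: [0.3, -0.3, -0.3]
grip_width: 49.7
```

```bash
python3 - <<'E'
from h import *
f,im=grab("wrist","w9")
to([428,-194,295],-25)
E
```

```text
shift [0.0092 0.4255 0.0027] turn [-0.005 -0.005  0.203] t 17.18 pos [517.5 222.1 299.7] yaw -13.4 j [-0.42  0.42 -0.09  1.86  0.05  0.86 -2.34] grip 49.7
```

View pics/w9.png

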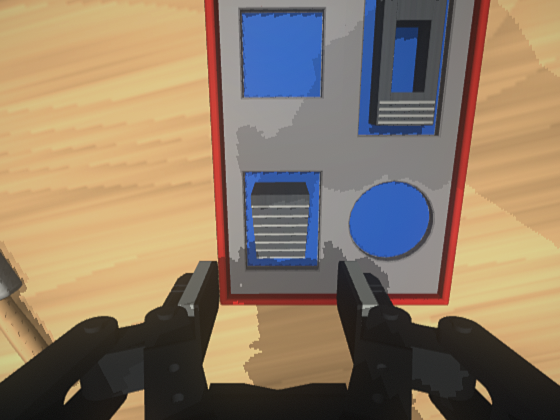

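The step block sits in the short nest with margin on all sides. On to the flanged nut.

arm_command(
  increments=[
    [0, 0.025, 0, 0, 0, 0],
    [0, 0.045, 0, 0, 0, 0],
    [0, 0.045, 0, 0, 0, 0],
    [0, 0.045, 0, 0, 0, 0],
    [0, 0.045, 0, 0, 0, 0],
    [0, 0.045, 0, 0, 0, 0],
    [0, 0.045, 0, 0, 0, 0],
    [0, 0.045, 0, 0, 0, 0],
    [0, 0.045, 0, 0, 0, 0],
    [0.005, 0.03, 0, 0, 0, 0],
    [0, 0, 0, 0, 0, 0],
  ],
  fingers=1,
)

```text
t: 18.55
tool_pos: [409.7, -205.7, 290.2]
ee_rot: [0.993, -0.122, -0.006, 0.001]
wrist_force: [-0.4, 0.3, 0.8]
grip_width: 85.4
```

```bash
python3 - <<'E'
from h import *
to([428,-194,295],-13)
f,im=grab("wrist","w10")
for c in blobs(mask(im,"dark"),400): print(cv2.boundingRect(c),rect(f,c,0),rect(f,c,30))
u=proj(f,[[428,-194,20]])[0].astype(int); print(u)
cv2.imwrite("pics/w10c.png",cv2.resize(im[max(0,u[1]-80):u[1]+80,max(0,u[0]-100):u[0]+100],None,fx=3.5,fy=3.5))
E
```

```text
shift [ 0.0149 -0.0158 -0.005 ] turn [ 0.003  0.012 -0.017] t 18.55 pos [ 409.7 -205.7  290.2] yaw -14.0 j [ 0.3   0.28  0.07  2.11 -0.02  0.76 -1.43] grip 85.4
(0, 272, 560, 148) [ 282.7 -176.4  496.7  144.2   75.8] [ 305.4 -181.8  439.2  127.5   75.8]
(227, 149, 59, 62) [ 427.1 -194.2   44.5   41.6  -16.4] [ 433.1 -197.5   39.4   36.8  -16.4]
(407, 105, 71, 62) [ 426.3 -327.1   50.8   39.    64.8] [ 432.4 -315.    44.9   34.5   64.8]
[253 185]
```

View pics/w10c.png

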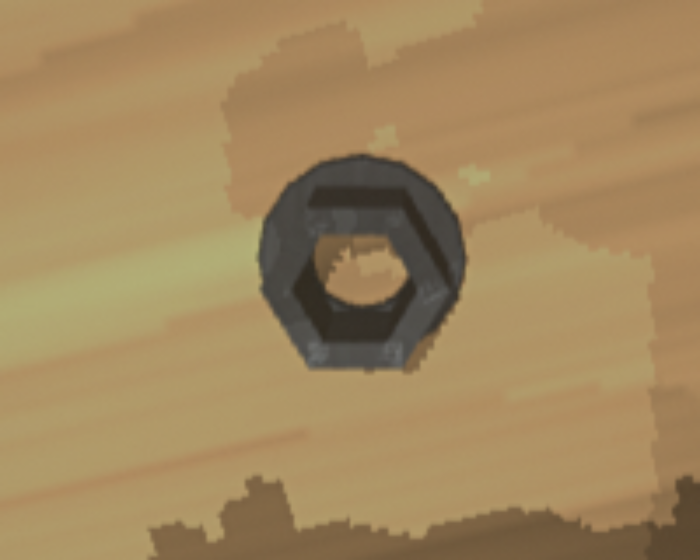

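The crop shows the flange circle centred at about (256,178) in the full frame. The hexagon's flats face along tool x, so a 30° turn (to tool yaw 16°) puts the jaws on flats.

```bash
python3 - <<'E'
from h import *
f,im=grab("wrist")
P=ray(f,[[256.3,178.2],[256.3-29.5,178.2]],6); print(P)
to([*P[0][:2],181],16)
E
```

```text
[[ 429.6558905  -193.92265763    6.        ]
 [ 434.63820273 -173.94497462    6.        ]]
shift [ 0.0178 -0.0138  0.109 ] turn [-0.002  0.013 -0.519] t 18.65 pos [ 410.4 -203.2  290.2] yaw -13.8 j [ 0.29  0.28  0.07  2.11 -0.02  0.77 -1.43] grip 85.2
```

arm_command(
  increments=[
    [0.017, -0.0135, 0, 0, 0.012, 0],
    [0, 0, 0.01, 0, 0, -0.17],
    [0, 0, 0.02, 0, 0, -0.17],
    [0, 0, 0.02, 0, 0, -0.17],
    [0, 0, 0, 0, 0, 0],
  ],
  fingers=0.75,
)

```text
t: 19.27
tool_pos: [436.5, -185.5, 238.5]
ee_rot: [0.989, 0.147, 0.002, -0.0]
wrist_force: [0.6, -0.6, 0.1]
grip_width: 63.9
```

```bash
python3 - <<'E'
from h import *
to([429.5,-194,181],16)
E
```

```text
shift [-0.0095  0.0061  0.0575] turn [ 0.    -0.004  0.016] t 19.27 pos [ 436.5 -185.5  238.5] yaw 16.9 j [ 0.35  0.39 -0.06  2.11  0.03  0.64 -1.01] grip 63.9
```

arm_command(
  increments=[
    [-0.009, 0.006, 0.015, 0, 0, 0.015],
    [0, 0, 0.015, 0, 0, 0],
    [0, 0, 0.007, 0, 0, 0],
    [0, 0, 0, 0, 0, 0],
  ],
)

```text
t: 19.77
tool_pos: [433.4, -190.7, 201.9]
ee_rot: [0.991, 0.137, 0.004, -0.0]
wrist_force: [0.7, 0.3, 0.7]
grip_width: 64.1
```

```bash
python3 - <<'E'
from h import *
to([429.5,-194,181],16)
E
```

```text
shift [-0.0049  0.0021  0.0208] turn [ 0.001 -0.008 -0.005] t 19.77 pos [ 433.4 -190.7  201.9] yaw 15.7 j [ 0.35  0.45 -0.05  2.14  0.03  0.55 -1.01] grip 64.1
```

arm_command(
  increments=[
    [-0.005, 0.002, 0.004, 0, -0.008, 0],
    [0, 0, 0.009, 0, 0, 0],
    [0, 0, 0.006, 0, 0, 0],
    [0, 0, 0, 0, 0, 0],
  ],
)

```text
t: 20.27
tool_pos: [429.5, -194.2, 182.3]
ee_rot: [0.991, 0.137, 0.001, 0.001]
wrist_force: [-0.0, -0.6, 0.1]
grip_width: 64.3
```

```bash
python3 - <<'E'
from h import *
to([429.5,-194,181],16)
E
```

```text
shift [ 0.0001 -0.0001  0.0013] turn [ 0.002 -0.001 -0.005] t 20.27 pos [ 429.5 -194.2  182.3] yaw 15.7 j [ 0.36  0.49 -0.04  2.15  0.04  0.5  -1.01] grip 64.3
```

arm_command(
  increments=[
    [0, 0, 0.001, 0, 0, 0],
    [0, 0, 0, 0, 0, 0],
    [0, 0, 0, 0, 0, 0],
    [0, 0, 0, 0, 0, 0],
    [0, 0, 0, 0, 0, 0],
    [0, 0, 0, 0, 0, 0],
  ],
  fingers=0,
)

```text
t: 21.02
tool_pos: [429.5, -194.2, 181.5]
ee_rot: [0.991, 0.137, 0.001, 0.001]
wrist_force: [-0.7, -0.3, -0.3]
grip_width: 29.0
```

```bash
python3 - <<'E'
from h import *
to([429.5,-194,181],16)
E
```

```text
shift [ 0.     -0.0002  0.0005] turn [ 0.002 -0.001 -0.005] t 21.02 pos [ 429.5 -194.2  181.5] yaw 15.7 j [ 0.36  0.49 -0.04  2.15  0.04  0.5  -1.02] grip 29.0
```

arm_command(
  increments=[
    [0, 0, -0.01, 0, 0, 0],
    [0, 0, -0.03, 0, 0, 0],
    [0, 0, -0.03, 0, 0, 0],
    [0, 0, -0.03, 0, 0, 0],
    [0, 0, 0, 0, 0, 0],
  ],
)

```text
t: 21.65
tool_pos: [429.0, -193.9, 286.4]
ee_rot: [0.991, 0.137, 0.001, 0.001]
wrist_force: [0.2, -0.0, -2.3]
grip_width: 28.8
```

```bash
python3 - <<'E'
from h import *
to([490,147.5,260],16)
f,im=grab("wrist","w11")
E
```

```text
shift [ 0.151  -0.3122  0.0261] turn [ 0.002 -0.001 -0.005] t 21.65 pos [ 429.  -193.9  286.4] yaw 15.7 j [ 0.36  0.3  -0.05  2.08  0.02  0.75 -1.  ] grip 28.8
```

View pics/w11.png

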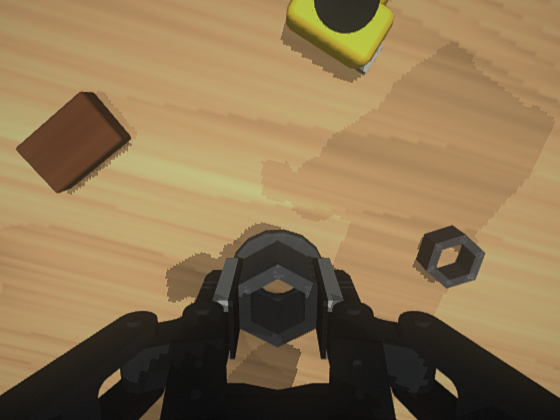

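The flanged nut is held on its flats, level. I'll carry it to the round nest.

arm_command(
  increments=[
    [0.01, -0.02, 0, 0, 0, 0],
    [0.02, -0.041, 0, 0, 0, 0],
    [0.02, -0.041, 0, 0, 0, 0],
    [0.02, -0.041, 0, 0, 0, 0],
    [0.02, -0.041, 0, 0, 0, 0],
    [0.02, -0.041, 0, 0, 0, 0],
    [0.02, -0.041, 0, 0, 0, 0],
    [0.018, -0.04, 0, 0, 0, 0],
    [0, 0, 0, 0, 0, 0],
  ],
)

```text
t: 22.82
tool_pos: [486.4, 150.4, 274.8]
ee_rot: [0.991, 0.135, -0.008, -0.0]
wrist_force: [-0.4, -1.1, -1.7]
grip_width: 28.8
```

```bash
python3 - <<'E'
from h import *
to([490,147.5,240],16)
E
```

```text
shift [0.0032 0.0038 0.0347] turn [-0.003  0.015 -0.008] t 22.82 pos [486.4 150.4 274.8] yaw 15.5 j [-0.25  0.39 -0.18  1.99  0.09  0.78 -1.78] grip 28.8
```

arm_command(
  increments=[
    [0.001, 0.003, 0, 0, 0.015, 0],
    [0.002, 0, 0.015, 0, 0, 0],
    [0, 0, 0.015, 0, 0, 0],
    [0, 0, 0.015, 0, 0, 0],
    [0, 0, 0, 0, 0, 0],
  ],
)

```text
t: 23.45
tool_pos: [489.1, 144.0, 223.7]
ee_rot: [0.991, 0.133, -0.003, -0.0]
wrist_force: [0.9, -0.0, -0.5]
grip_width: 28.5
```

```bash
python3 - <<'E'
from h import *
to([490,147.5,193.5],16)
f,im=grab("wrist")
for c in blobs(mask(im,"blue"),400): print(cv2.boundingRect(c),rect(f,c,11))
E
```

```text
shift [ 0.002  -0.0031  0.0302] turn [-0.001  0.005 -0.013] t 23.45 pos [489.1 144.  223.7] yaw 15.3 j [-0.25  0.47 -0.16  2.03  0.12  0.66 -1.79] grip 28.5
(217, 185, 113, 77) [498.  150.3  59.1  40.7 -72.3]
(59, 72, 154, 179) [508.2 224.5  73.1  53.1 -13.3]
(352, 0, 78, 82) [598.9 122.1  37.5  18.1 -13.1]
(286, 0, 193, 158) [589.3 124.6  79.1  53.4 -13.2]
(222, 0, 50, 23) [590.9 186.7  21.6   8.8 -74.9]
```

arm_command(
  increments=[
    [0.001, -0.003, 0.014, 0, 0.005, -0.01],
    [0, 0, 0.011, 0, 0, 0],
    [0, 0, 0.004, 0, 0, 0],
    [0, 0, 0, 0, 0, 0],
  ],
)

```text
t: 24.0
tool_pos: [489.8, 147.9, 193.8]
ee_rot: [0.99, 0.138, 0.001, -0.001]
wrist_force: [-0.3, 1.5, -0.6]
grip_width: 28.5
```

```bash
python3 - <<'E'
from h import *
to([489.5,147.4,192.5],16)
print(st()[0]["wrist_force"])
E
```

```text
shift [-0.0004  0.0003  0.0013] turn [-0.001 -0.003 -0.002] t 24.0 pos [489.8 147.9 193.8] yaw 15.9 j [-0.26  0.52 -0.16  2.04  0.14  0.59 -1.81] grip 28.5
[-0.30547245  1.47362019 -0.58816774]
```

arm_command(
  increments=[
    [0, 0, 0.001, 0, 0, 0],
    [0, 0, 0, 0, 0, 0],
  ],
)

```text
t: 24.25
tool_pos: [490.0, 147.9, 193.2]
ee_rot: [0.99, 0.138, 0.002, -0.001]
wrist_force: [-0.5, -0.7, -1.5]
grip_width: 28.7
```

arm_command(
  increments=[
    [0, 0, 0, 0, 0, 0],
    [0, 0, 0, 0, 0, 0],
    [0, 0, 0, 0, 0, 0],
  ],
  fingers=0.52,
)

```text
t: 24.62
tool_pos: [490.5, 148.0, 194.1]
ee_rot: [0.99, 0.138, 0.003, -0.001]
wrist_force: [-0.7, 0.2, 0.0]
grip_width: 44.3
```

arm_command(
  increments=[
    [0, 0, -0.01, 0, 0, 0],
    [0, 0, -0.03, 0, 0, 0],
    [0, 0, -0.03, 0, 0, 0],
    [0, 0, -0.03, 0, 0, 0],
    [0, 0, 0, 0, 0, 0],
  ],
)

```text
t: 25.25
tool_pos: [490.0, 147.9, 299.6]
ee_rot: [0.99, 0.138, 0.003, -0.001]
wrist_force: [0.0, -0.2, -0.6]
grip_width: 44.4
```

```bash
python3 - <<'E'
from h import *
f,im=grab("wrist","w12")
to([667,-187,295],-22)
E
```

```text
shift [0.0789 0.3705 0.0032] turn [-0.003 -0.004  0.662] t 25.3 pos [489.6 147.7 298.4] yaw 15.9 j [-0.24  0.35 -0.19  1.98  0.09  0.82 -1.76] grip 44.4
```

View pics/w12.png

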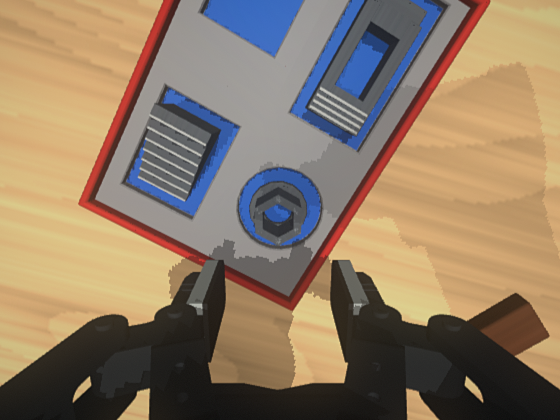

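The nut sits flat in the round nest at (280,209). Next is the T-nut.

arm_command(
  increments=[
    [0.005, 0.02, 0, 0, 0, 0],
    [0.009, 0.044, 0, 0, 0, 0],
    [0.009, 0.044, 0, 0, 0, 0],
    [0.009, 0.044, 0, 0, 0, 0],
    [0.009, 0.044, 0, 0, 0, 0],
    [0.009, 0.044, 0, 0, 0, 0],
    [0.009, 0.044, 0, 0, 0, 0],
    [0.009, 0.044, 0, 0, 0, 0],
    [0.009, 0.035, 0, 0, 0, 0],
    [0, 0, 0, 0, 0, 0.16],
    [0, 0, 0, 0, 0, 0.16],
    [0, 0, 0, 0, 0, 0.16],
  ],
  fingers=1,
)

```text
t: 26.8
tool_pos: [664.4, -190.8, 282.5]
ee_rot: [0.994, -0.106, -0.009, -0.001]
wrist_force: [-0.1, 0.5, 0.1]
grip_width: 85.2
```

arm_command(
  increments=[
    [0, 0, 0, 0, 0, 0.16],
    [0, 0, 0, 0, 0, 0],
  ],
)

```text
t: 27.05
tool_pos: [663.7, -190.5, 279.6]
ee_rot: [0.982, -0.188, -0.011, -0.0]
wrist_force: [-0.5, 0.6, -0.3]
grip_width: 85.5
```

```bash
python3 - <<'E'
from h import *
to([667,-187,295],-22)
f,im=grab("wrist","w13")
for c in blobs(mask(im,"dark"),400): print(cv2.boundingRect(c),rect(f,c,0),rect(f,c,28))
u=proj(f,[[667,-187,20]])[0].astype(int); print(u)
a,b=max(0,u[1]-80),max(0,u[0]-100); print("crop origin",b,a)
cv2.imwrite("pics/w13c.png",cv2.resize(im[a:u[1]+80,b:u[0]+100],None,fx=3.5,fy=3.5))
E
```

```text
shift [ 0.0014 -0.0044 -0.0155] turn [0.004 0.022 0.006] t 27.05 pos [ 663.7 -190.5  279.6] yaw -21.7 j [ 0.16  0.64  0.08  1.53 -0.06  0.99 -1.7 ] grip 85.5
(0, 211, 560, 209) [ 567.3 -155.5  480.1  187.1   68. ] [ 585.6 -162.3  425.8  166.    68. ]
(242, 175, 53, 63) [ 660.8 -182.6   45.5   36.8  -23.4] [ 668.6 -186.4   40.3   32.6  -23.4]
(0, 0, 290, 129) [ 782.5 -141.4  203.1   13.3   90. ] [ 776.5 -149.8  180.2   11.8   90. ]
(0, 0, 163, 54) [ 809.8 -119.6  103.2   29.    68.9] [ 800.7 -130.5   91.6   25.8   68.9]
[270 205]
crop origin 170 125
```

View pics/w13c.png

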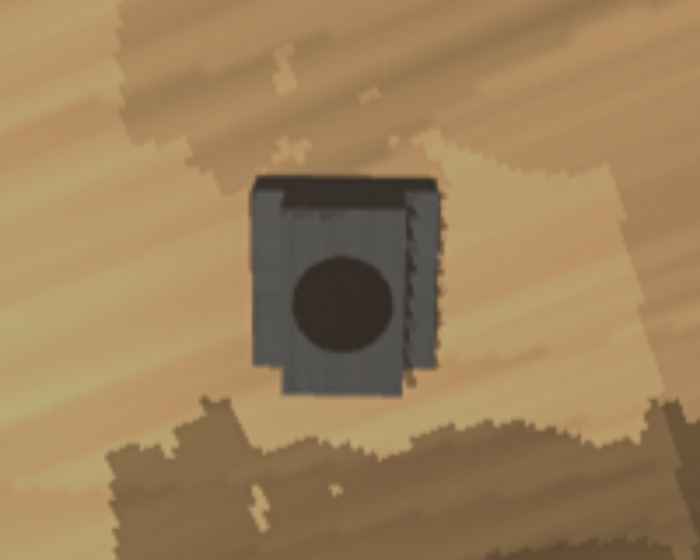

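The crop shows the T-nut with its neck running along the image vertical, so part x lies along tool x at about -22°. I need a 90° turn (yaw 68) to grip its flat ends.

```bash
python3 - <<'E'
from h import *
f,im=grab("wrist")
a=ray(f,[[268.6,175.9]],0)[0];b=ray(f,[[268.6,229.6]],14)[0];c=ray(f,[[267.7,184.1]],28)[0];d=ray(f,[[267.7,237.9]],28)[0]
print(a,b,np.linalg.norm((a-b)[:2]),(a+b)/2,c,d,np.linalg.norm(c-d),(c+d)/2, np.degrees(np.arctan2(*(c-d)[1::-1])))
P=(a+b+c+d)/4; to([P[0],P[1],240],68)
E
```

```text
[ 681.27887367 -191.18313458    0.        ] [ 649.74066177 -178.71274835   14.        ] 33.914146646094764 [ 665.50976772 -184.94794146    7.        ] [ 682.22806927 -191.56838491   28.        ] [ 649.49218722 -178.28800898   28.        ] 35.32713346484594 [ 665.86012825 -184.92819695   28.        ] -22.08153578263135
shift [ 0.0006 -0.0061  0.0398] turn [-0.014  0.02  -1.562] t 27.15 pos [ 663.8 -190.6  279.9] yaw -21.5 j [ 0.16  0.64  0.08  1.53 -0.06  0.99 -1.69] grip 85.3
```

arm_command(
  increments=[
    [0.001, -0.006, 0, 0.004, 0.022, 0],
    [0, 0, 0, 0, 0, -0.17],
    [0, 0, 0, 0, 0, -0.17],
    [0, 0, 0, 0, 0, -0.17],
    [0, 0, 0, 0, 0, -0.17],
    [0, 0, 0, 0, 0, -0.17],
    [0, 0, 0.01, 0, 0, -0.17],
    [0, 0, 0.01, 0, 0, -0.17],
    [0, 0, 0.01, 0, 0, -0.17],
    [0, 0, 0.01, 0, 0, -0.17],
    [0, 0, 0, 0, 0, 0],
  ],
  fingers=0.75,
)

```text
t: 28.52
tool_pos: [669.2, -180.8, 239.5]
ee_rot: [0.818, 0.576, 0.007, 0.003]
wrist_force: [-0.4, 0.4, 0.2]
grip_width: 64.3
```

```bash
python3 - <<'E'
from h import *
to([665.7,-185,181],68)
E
```

```text
shift [-0.0055 -0.0026  0.0584] turn [ 0.013 -0.007  0.04 ] t 28.52 pos [ 669.2 -180.8  239.5] yaw 70.3 j [ 0.4   0.7  -0.31  1.55  0.25  0.91 -0.34] grip 64.3
```

arm_command(
  increments=[
    [-0.005, -0.002, 0.012, 0.013, -0.007, 0.035],
    [0, 0, 0.016, 0, 0, 0],
    [0, 0, 0.01, 0, 0, 0],
    [0, 0, 0, 0, 0, 0],
  ],
)

```text
t: 29.02
tool_pos: [665.7, -184.8, 199.1]
ee_rot: [0.83, 0.558, -0.0, -0.0]
wrist_force: [-0.0, -0.1, -0.2]
grip_width: 64.1
```

```bash
python3 - <<'E'
from h import *
to([665.7,-185,181],68)
E
```

```text
shift [-0.0002  0.0001  0.0181] turn [-0.     0.    -0.004] t 29.02 pos [ 665.7 -184.8  199.1] yaw 67.8 j [ 0.39  0.75 -0.28  1.57  0.25  0.86 -0.38] grip 64.1
```

arm_command(
  increments=[
    [0, 0, 0.012, 0, 0, 0],
    [0, 0, 0.006, 0, 0, 0],
    [0, 0, 0, 0, 0, 0],
  ],
)

```text
t: 29.4
tool_pos: [666.0, -184.5, 180.1]
ee_rot: [0.83, 0.558, 0.0, 0.0]
wrist_force: [-0.6, -0.6, 0.0]
grip_width: 64.3
```

arm_command(
  increments=[
    [0, 0, 0, 0, 0, 0],
    [0, 0, 0, 0, 0, 0],
    [0, 0, 0, 0, 0, 0],
    [0, 0, 0, 0, 0, 0],
    [0, 0, 0, 0, 0, 0],
    [0, 0, 0, 0, 0, 0],
  ],
  fingers=0,
)

```text
t: 30.15
tool_pos: [666.1, -184.6, 180.9]
ee_rot: [0.83, 0.557, 0.0, 0.0]
wrist_force: [0.2, -0.3, -2.3]
grip_width: 33.6
```

```bash
python3 - <<'E'
from h import *
to([665.7,-185,181],68)
E
```

```text
shift [-0.0005 -0.0002 -0.0001] turn [ 0.001 -0.    -0.004] t 30.15 pos [ 666.1 -184.6  180.9] yaw 67.8 j [ 0.38  0.77 -0.28  1.57  0.26  0.83 -0.39] grip 33.6
```

arm_command(
  increments=[
    [0, 0, -0.01, 0, 0, 0],
    [0, 0, -0.03, 0, 0, 0],
    [0, 0, -0.03, 0, 0, 0],
    [0, 0, -0.03, 0, 0, 0],
    [0, 0, 0, 0, 0, 0],
  ],
)

```text
t: 30.78
tool_pos: [666.1, -184.5, 286.0]
ee_rot: [0.83, 0.558, 0.001, 0.001]
wrist_force: [-0.6, -0.2, -1.2]
grip_width: 33.5
```

```bash
python3 - <<'E'
from h import *
to([617.4,199,260],76.8)
f,im=grab("wrist","w14")
E
```

```text
shift [ 0.3365 -0.1902  0.0259] turn [ 0.002 -0.    -0.158] t 30.77 pos [ 666.1 -184.5  286. ] yaw 67.8 j [ 0.4   0.65 -0.31  1.52  0.22  1.01 -0.35] grip 33.5
```

arm_command(
  increments=[
    [0.021, -0.012, 0, 0, 0, 0],
    [0.042, -0.024, 0, 0, 0, 0],
    [0.042, -0.024, 0, 0, 0, 0],
    [0.042, -0.024, 0, 0, 0, 0],
    [0.042, -0.024, 0, 0, 0, 0],
    [0.042, -0.024, 0, 0, 0, 0],
    [0.042, -0.024, 0, 0, 0, 0],
    [0.042, -0.024, 0, 0, 0, 0],
    [0.015, -0.007, 0, 0, 0, 0],
    [0, 0, 0, 0, 0, -0.15],
    [0, 0, 0, 0, 0, 0],
  ],
)

```text
t: 32.2
tool_pos: [604.0, 216.0, 271.4]
ee_rot: [0.782, 0.623, -0.008, -0.009]
wrist_force: [-0.7, -0.1, -1.7]
grip_width: 34.2
```

```bash
python3 - <<'E'
from h import *
to([617.4,199,240],76.8)
E
```

```text
shift [-0.0135  0.0176  0.031 ] turn [-0.024  0.002  0.005] t 32.2 pos [604.  216.  271.4] yaw 77.1 j [-0.14  0.61 -0.4   1.65  0.26  0.95 -0.85] grip 34.2
```

arm_command(
  increments=[
    [0, 0, 0, -0.024, 0, 0],
    [-0.013, 0.017, 0, 0, 0, 0],
    [0, 0, 0.015, 0, 0, 0],
    [0, 0, 0.015, 0, 0, 0],
    [0, 0, 0, 0, 0, 0],
  ],
)

```text
t: 32.83
tool_pos: [618.9, 194.6, 237.8]
ee_rot: [0.786, 0.619, -0.002, 0.002]
wrist_force: [-0.8, 0.4, -1.3]
grip_width: 34.0
```

```bash
python3 - <<'E'
from h import *
to([617.4,199,193],76.8)
f,im=grab("wrist","w15")
for c in blobs(mask(im,"blue"),400): print(cv2.boundingRect(c),rect(f,c,11))
E
```

```text
shift [ 0.0041 -0.0025  0.0447] turn [ 0.     0.005 -0.006] t 32.83 pos [618.9 194.6 237.8] yaw 76.4 j [-0.13  0.65 -0.37  1.66  0.29  0.88 -0.85] grip 34.0
(47, 312, 63, 42) [481.2 165.8  48.   17.   17.5]
(227, 186, 94, 73) [618.2 201.1  51.3  42.5 -13.3]
(0, 185, 141, 89) [506.2 223.6  72.4  52.3 -13. ]
```

View pics/w15.png

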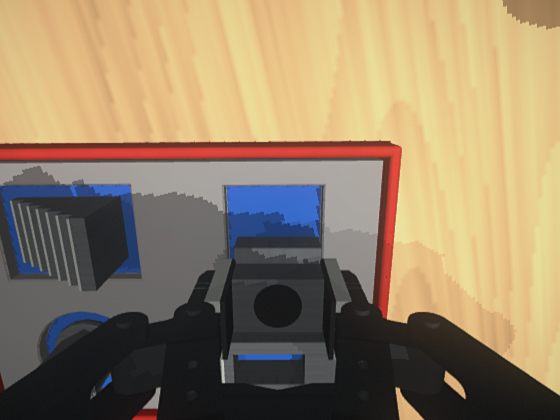

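The T-nut is held level over the square nest, whose floor is visible at (274,220). The nest estimates agree within 2–3 mm, against 8 mm clearance.

arm_command(
  increments=[
    [0.003, -0.002, 0.015, 0, 0.005, -0.006],
    [0, 0, 0.015, 0, 0, 0],
    [0, 0, 0.01, 0, 0, 0],
    [0, 0, 0.002, 0, 0, 0],
    [0, 0, 0, 0, 0, 0],
  ],
)

```text
t: 33.5
tool_pos: [617.4, 199.7, 193.5]
ee_rot: [0.783, 0.622, 0.001, -0.0]
wrist_force: [-0.5, -0.0, -1.3]
grip_width: 33.6
```

```bash
python3 - <<'E'
from h import *
to([617.3,198.3,192],76.8)
E
```

```text
shift [-0.0014  0.0002  0.0015] turn [ 0.001 -0.002  0.002] t 33.5 pos [617.4 199.7 193.5] yaw 76.9 j [-0.14  0.71 -0.35  1.68  0.32  0.8  -0.87] grip 33.6
```

arm_command(
  increments=[
    [-0.001, 0, 0.001, 0, 0, 0],
    [0, 0, 0, 0, 0, 0],
  ],
)

```text
t: 33.75
tool_pos: [617.5, 198.7, 193.1]
ee_rot: [0.783, 0.622, 0.001, -0.0]
wrist_force: [-0.3, -0.4, -1.3]
grip_width: 34.1
```

arm_command(
  increments=[
    [0, 0, 0, 0, 0, 0],
    [0, 0, 0, 0, 0, 0],
    [0, 0, 0, 0, 0, 0],
  ],
  fingers=0.56,
)

```text
t: 34.12
tool_pos: [618.1, 198.8, 194.5]
ee_rot: [0.783, 0.622, 0.003, 0.0]
wrist_force: [0.2, 0.4, -0.3]
grip_width: 47.9
```

arm_command(
  increments=[
    [0, 0, -0.01, 0, 0, 0],
    [0, 0, -0.03, 0, 0, 0],
    [0, 0, -0.03, 0, 0, 0],
    [0, 0, -0.04, 0, 0, 0],
    [-0.04, 0, -0.04, 0, 0, 0],
    [-0.05, 0, -0.04, 0, 0, 0],
    [-0.05, 0, 0, 0, 0, 0],
    [-0.05, 0, 0, 0, 0, 0],
    [0, 0, 0, 0, 0, 0],
  ],
)

```text
t: 35.25
tool_pos: [572.9, 9.8, 396.1]
ee_rot: [0.782, 0.623, 0.005, 0.003]
wrist_force: [0.3, 0.7, -0.3]
grip_width: 48.1
```

```bash
python3 - <<'E'
from h import *
to([617.3,198.3,192],76.8)
g,t=grab("top"); s,S=grab("side"); f,w=grab("wrist")
a=cv2.resize(t[130:285,118:253],(400,460),interpolation=cv2.INTER_CUBIC)
b=cv2.resize(S[205:325,140:290],(400,320),interpolation=cv2.INTER_CUBIC)
c=cv2.resize(t[120:300,270:470],(400,280)); d=np.zeros((600,800,3),np.uint8)
d[:460,:400]=a; d[:320,400:]=b; d[320:600,400:]=c; cv2.imwrite("pics/fin.png",d)
for c in blobs(mask(t,"dark"),100):
    x,y,ww,h=cv2.boundingRect(c)
    if 120<x<470 and 120<y<300: print("dark",x+ww//2,y+h//2,rect(g,c,15))
E
```

```text
shift [ 0.1927 -0.0012  0.205 ] turn [ 0.011 -0.005  0.004] t 35.25 pos [572.9   9.8 396.1] yaw 77.0 j [ 0.21  0.36 -0.4   1.72  0.16  1.08 -0.47] grip 48.1
dark 439 273 [ 426.4 -320.7   43.1   33.6   59.9]
dark 154 227 [509.4 227.6  73.1  47.9 -13.2]
dark 429 302 [ 361.5 -257.8  482.6  125.9   23.4]
```

View pics/fin.png

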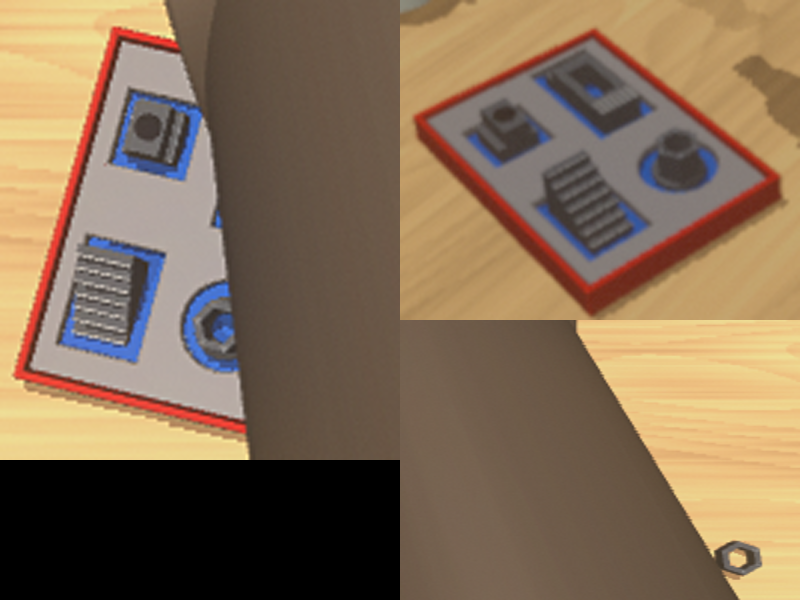

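All four parts are in their nests, upright and flat, and the plain nut lies where it was. The arm is clear, so I'm handing in.

```bash
python3 -c "
from workcell import ctrl
print(ctrl.sign_off())"
```

```text
the job is handed in; nothing more can be done
None
```

The kit is back in its tray. I placed the parts in the order asked: strap clamp in the long nest, step block in the short nest, flanged nut in the round nest and T-nut in the square nest. The arm was clear of everything at hand-in, at about 35 s of the 112 s allowed.

**Placement:** the final side view shows all four parts upright and flat in their own nests. The top view agrees where it is clear. The arm hid the strap clamp and part of the round nest there, but earlier close views showed the clamp and the nut seated with margin.

**Forces:** wrist force readings at the end of each move stayed below 10 N; the largest was 8.3 N, as I released the clamp.

**Look-alikes:** I did not touch the plain nut or the drilled plate. In the last top view the arm hid the plate and partly shadowed the nut. The nut's measured position there was about 5 mm off its first reading, which I put down to that shading. I did not re-check the plate's position after the last move.

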